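# Draw the wick bar out of the slotted bin and lay it over two candle tins

### The arm

A 6-joint arm with a two-finger parallel gripper is mounted at the origin on the work surface. World frame = base frame: x ahead of the robot, y to its left, z up, the work surface at z = 0. Lengths are in m, angles in rad, forces in N, time in s.
With the tool pointing down it reaches from about 0.25 to 0.775 m from the base axis. Payload 4 kg.
Tool frame: the origin (TCP) lies midway between the tips of the shut fingers; the grasp point (between the pads) lies 19 mm behind it; z points along the fingers, y is the direction in which the jaws open and shut (so a half turn about z gives the same grasp; the last joint's range is limited). The gripper opens to 94 mm and grips with 3 to 60 N. Pads are 16 mm wide; open, the fingers measure 119 mm over their backs; the gripper's body (75 mm by 177 mm) begins 78 mm behind the grasp point.
Start: joints at [1.223, 0.087, 1.371, -0, 1.684, -0.103], TCP at [0.133, 0.534, 0.206] pointing down, gripper open.
Joint ranges: [-3.1, 3.1], [-0.76, 2.03], [0.27, 2.55], [-1.08, 4.22], [0.17, 2.65], [-2.57, 2.57]. Speed limits (rad/s): [2.79, 2.79, 3.14, 3.14, 3.14, 3.14].

### API

Orientations are given as [roll, pitch, yaw] about the fixed x, y, z axes, in that order (R = Rz(yaw) Ry(pitch) Rx(roll)).
In Python, from bench import robot, cams gives the robot as it stands.
- The arm moves only by the tool step_arm, never from a script. Its argument "plan" is a list that holds one entry, the list of rows, each a list of 5 numbers: the shift along the world's x, y, z in mm, then the turn about the world's z in rad, then the opening in per cent of the stroke, from 0 (shut) to 100 (fully open). In form: [[[tx, ty, tz, turn, fingers], ...]]. A call has 1 to 8 rows; each row is the pose to reach, as a shift and turn from the pose commanded when the call began; what a row does not reach only later rows make up. A row lasts 1/12 s, in which the tool goes at most 41.7 mm and 7.16 degrees, less where a joint would pass 70% of its speed; a pose out of reach is approached as far as the arm can. A call with a gripper value outside its range is refused whole. The fingers move at their own pace and stop on an object; the grip force is fixed at half the most. Time passes only in rows, so rows that repeat a pose let the fingers close. It gives the time, the measured TCP pose, the force and the opening at its end, in the units of the state.
- robot.get_obs(): the state, without advancing time (a new reading comes with each control period).
- cams.snapshot(name): name is "side" or "top" or "wrist"; returns a dict with "frame" (384x512x3 uint8, red, green, blue), "camera_matrix" (3x3 intrinsics, pixels), "origin" and "attitude" of the camera in the world; the wrist camera has in their place "T_tool_cam" (4x4, takes a point from camera to tool coordinates, whose origin is the TCP and whose axes are the flange's). Camera axes: x right, y down, z forward; pixel columns grow to the right and rows downward; lengths in m; the calibration is good to about 2 mm. A picture is of the moment at which its call begins: read the wrist's pose just before it. There is no depth.
- robot.close_job(): hands the job in, once; it reports no verdict.
The state is a dict: "time": time; "joint_positions": joint angles; "qvel": joint speeds; "joint_torque": joint torques, N m; "tool_pos": TCP position; "ee_rot": TCP orientation; "wrist_force": force on the tool from outside, world axes, zero at the start; "wrist_torque": the same for the moment, N m; "width": finger opening in m.
Only numpy, scipy, OpenCV 4.12 (cv2) and the standard library are available. Lean on these libraries where they do the work, as an engineer would, in place of code of your own. Each camera call takes 0.05 s, during which the arm holds its last target. There are 200 camera calls.

### The job

Draw the wooden wick bar out of the bin through its slot and lay it flat across the two open tins on the plywood board, so that each of its two holes is over the middle of a tin. Set it down gently rather than dropping it, and let go. Leave the blue bar in the bin, and leave the tins and everything else where they stand.

Things in the scene. Friction and masses are not known exactly. Their poses are not given: they have to be found in the camera images.
- bin: Fixed open-topped grey bin, 132 mm (x) by 200 mm (y), walls and floor 6 mm; rear and side walls 78 mm high. Its front wall (+x side, facing roughly to the robot's right; outer face 66 mm from the origin) is a white panel, 118 mm high, with two closed slots 40 mm wide, 26 mm high, sills 78 mm above the table. Origin: centre of the underside, on the table; x points out through the slotted wall, z up.
- slot_left (a point): Middle of the sill of the slot at y = +50 mm of the bin, half way through the wall (63 mm from the bin's origin).
- slot_right (a point): The same for the slot at y = -50 mm. Either slot may hold the wooden bar; the other holds the blue one.
- wick_bar: Loose brown wooden bar, 240 x 24 x 8 mm, 25 to 55 g, with two black holes (marks). Origin: middle of the solid; x along it, y across its width, z its thickness. At the start its -x end stands on the bin's floor at the rear wall; it rests on a slot's sill, slants up at 32 degrees from level, and its upper +x end reaches 97 mm out beyond the wall, 133 mm above the table.
- bar_foot (a point): Middle of the bar's lower (-x) end, 120 mm from its middle; it must come right out past the slotted wall.
- hole_a (a point): The hole nearer the upper end: 45 mm from the middle along the bar's +x, at mid thickness.
- hole_b (a point): The other hole: 45 mm from the middle along -x, at mid thickness.
- blue_bar: Blue plastic bar of the same size with the same axes, leaning in the other slot in the same way. Stays where it is.
- board: Fixed plywood board on the table, 270 x 190 x 12 mm; its top is 12 mm above the table. Origin: centre of the underside; x along its length, pointing roughly to the robot's right. The two open tins stand on its middle line, about 45 mm either side of the origin along x.
- tin_near: Loose open steel tin with a cardboard coil inside, 66 mm across, 90 mm high, about 0.22 kg, standing on the board (rim 102 mm above the table). Origin: centre of the underside.
- tin_near_mouth (a point): Centre of that tin's mouth, at rim height.
- tin_far: The second, like tin, about 90 mm farther along the board's +x (centre to centre).
- tin_far_mouth (a point): Centre of the second tin's mouth, at rim height.
- candle_small: Finished candle in a low tin, 52 mm across, 45 mm high, standing on the board beside the open tins. Origin: centre of the underside.
- candle_1: Finished candle, 74 mm across, 85 mm high, on the table beyond the bin and the board. Origin: centre of the underside.
- candle_2: Finished candle, 84 mm across, 75 mm high, on the table beyond the bin and the board. Origin: centre of the underside.
- candle_3: Finished candle, 74 mm across, 85 mm high, on the table beyond the bin and the board. Origin: centre of the underside.
- tape: Yellow roll lying on the table to the left, 90 mm across, 30 mm high. Origin: centre of the underside.
- strips: Block of cardboard strips on the table to the right, 140 x 60 x 30 mm. Origin: centre of the underside.
Things that resemble listed ones, but are neither listed nor needed, are in the scene too. What is shaped like the tin_near but orange is not meant. Several things have the shape of the wick_bar; the one meant has the colours described above.

How it is judged:
On the way, in this order (a step that is already met when the one before it is completed fails the run):
1. the wooden bar is right out through the slot: held by the gripper, its lower end more than 2 mm past the outer face of the slotted wall (x of bar_foot in the frame of bin above 0.068 m and contact force between the fingers and wick_bar above 0.5 N), for 0.1 s.
2. the bar is brought down over the two tins while held: its holes within 25 mm of the tins' axes and less than 25 mm above where they will rest (((horizontal distance between hole_a and tin_near_mouth below 0.025 m and horizontal distance between hole_b and tin_far_mouth below 0.025 m) or (horizontal distance between hole_b and tin_near_mouth below 0.025 m and horizontal distance between hole_a and tin_far_mouth below 0.025 m)) and height (world z) of hole_a between 0.095 and 0.131 m and height (world z) of hole_b between 0.095 and 0.131 m and contact force between the fingers and wick_bar above 0.5 N), for 0.05 s.
At the end, for the whole second after the job is handed in: The wooden bar lies flat and still on both tins, released, with one hole within 17 mm of each tin's axis (either way round); both holes' mid-thickness points stand 99 to 112 mm above the table (106 mm when flat on the rims) (((horizontal distance between hole_a and tin_near_mouth below 0.017 m and horizontal distance between hole_b and tin_far_mouth below 0.017 m) or (horizontal distance between hole_b and tin_near_mouth below 0.017 m and horizontal distance between hole_a and tin_far_mouth below 0.017 m)) and height (world z) of hole_a between 0.099 and 0.112 m and height (world z) of hole_b between 0.099 and 0.112 m and contact force between wick_bar and tin_near above 0.01 N and contact force between wick_bar and tin_far above 0.01 N and linear speed of wick_bar below 0.02 m/s and contact force between the fingers and wick_bar below 0.1 N); the robot touches nothing.
It fails at once if the blue bar is moved by more than 30 mm (distance of blue_bar from where it was at the start of the episode above 0.03 m).
It fails at once if a tin, a candle, the yellow roll or the strips is moved by more than 30 mm or tipped by more than 0.35 rad (distance of any of tin_near, tin_far, candle_small, candle_1, candle_2, candle_3, tape, strips from where it was at the start of the episode above 0.03 m or angle between any of tin_near, tin_far, candle_small, candle_1, candle_2, candle_3, tape, strips's own z axis and vertical above 0.35 rad).
It also fails if it takes over 43 s, if anything falls off the work surface, if the arm or the gripper's body presses on something with over 40 N, if the wrist force passes 120 N, or if a joint passes its speed limit or range.

## Working session

There is one attempt and no reset: what is moved stays moved. The work goes in short steps, Python scripts to look and compute and a tool call to move; the robot and the scene stay as the last step left them, time stands still between calls to the robot, and variables do not carry over. Pictures are saved under pics/ and viewed, about 8 in all and at most 12, crops included, and the job is handed in when it is done.

Besides the shell and the picture viewer there is one more tool, called after "Emit:" by a JSON object that holds its "op" and its "data", one argument or row to a line. step_arm: Moves the arm, as the interface text tells. Its arguments: {"type":"object","properties":{"plan":{"type":"array"}},"required":["plan"]}

```bash
mkdir -p pics
cat > h.py <<'E'
from bench import robot, cams
import numpy as np, cv2
from scipy.spatial.transform import Rotation as R
def att(s):
    a=np.array(s["attitude"],float)
    return a if a.shape==(3,3) else (R.from_quat(a).as_matrix() if a.size==4 else R.from_euler('xyz',a).as_matrix())
def plane(s,uv,z):
    uv=np.atleast_2d(uv).astype(float); K=s["camera_matrix"]
    d=(att(s)@np.linalg.inv(K)@np.c_[uv,np.ones(len(uv))].T).T; o=np.array(s["origin"])
    return o+d*((z-o[2])/d[:,2])[:,None]
def proj(s,P):
    P=np.atleast_2d(P); c=(P-np.array(s["origin"]))@att(s); q=c@np.array(s["camera_matrix"]).T
    return q[:,:2]/q[:,2:]
E
python3 - <<'E'
from h import *
o=robot.get_obs(); print(o)
for n in("top","side"):
    s=cams.snapshot(n); print(n,s["camera_matrix"],s["origin"],s["attitude"])
    cv2.imwrite(f"pics/{n}0.png",cv2.cvtColor(s["frame"],cv2.COLOR_RGB2BGR))
    import pickle; pickle.dump(s,open(n+".pkl","wb"))
E
ls
```

```text
{'time': 0.0, 'joint_positions': array([ 1.22288461e+00,  8.79516039e-02,  1.37222202e+00,  1.03770510e-06,
        1.68361525e+00, -1.03100444e-01]), 'qvel': array([-0.00164088,  0.00068604, -0.00025818, -0.00018959, -0.00057951,
       -0.00039947]), 'joint_torque': array([-1.40346879e-04, -3.40181959e+01, -3.02426291e+01,  7.18217622e-02,
        3.28514480e-02, -1.46993616e-04]), 'tool_pos': array([0.13312261, 0.53308389, 0.2043224 ]), 'ee_rot': array([-3.13940820e+00, -2.27056061e-04,  2.89678125e+00]), 'wrist_force': array([ 0.50704239, -0.67357662,  0.7017331 ]), 'wrist_torque': array([0.02543894, 0.00379823, 0.01083926]), 'width': 0.09390967891815734}
top [[457.48121465   0.         252.04875825]
 [  0.         457.48121465 192.39076095]
 [  0.           0.           1.        ]] [ 0.43282565 -0.00547861  1.53800486] [-3.07317143  0.00380869 -1.57258428]
side [[474.52056211   0.         252.93825978]
 [  0.         474.52056211 191.21158958]
 [  0.           0.           1.        ]] [ 0.41506204 -1.30527054  1.04523371] [-2.20021361  0.022065   -0.08623622]
h.py
pics
side.pkl
top.pkl
```

View pics/top0.png

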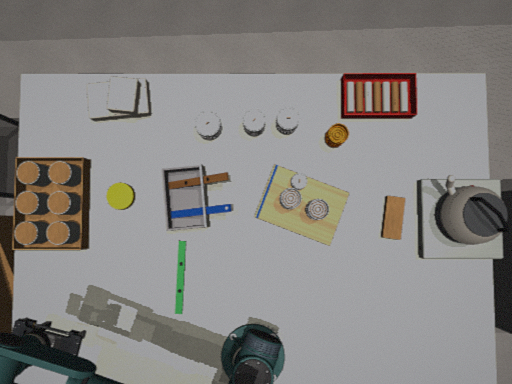

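View pics/side0.png

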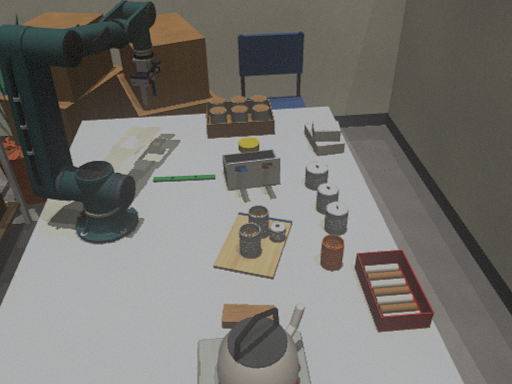

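The top view shows the bin at (187,197). The wooden bar runs through its upper slot, from (168,185) to (230,177), and the blue bar runs through the lower slot to (232,208). The tins are at (290,198) and (317,209) and the small candle is at (298,181). The side view shows the same layout, with the tins at (259,215) and (250,235).

Bar-shaped candidates are brown (168..230,181), blue (170..232,210) and green on the table (181,276). The brown one with black holes is the one meant. I'll confirm that in an enlarged crop.

Run:
```python
from h import *
import pickle
s=pickle.load(open("top.pkl","rb")); f=s["frame"]; hsv=cv2.cvtColor(f,cv2.COLOR_RGB2HSV)
c=f[155:250,155:360]; cv2.imwrite("pics/crop1.png",cv2.cvtColor(cv2.resize(c,None,fx=3.9,fy=3.9,interpolation=cv2.INTER_CUBIC),cv2.COLOR_RGB2BGR))
def box(m,name,x0,x1,y0,y1):
    mm=np.zeros_like(m); mm[y0:y1,x0:x1]=m[y0:y1,x0:x1]
    cs,_=cv2.findContours(mm,cv2.RETR_EXTERNAL,cv2.CHAIN_APPROX_NONE)
    for k in sorted(cs,key=cv2.contourArea)[-2:]:
        r=cv2.minAreaRect(k); print(name,cv2.contourArea(k),np.round(r[0],1),np.round(r[1],1),round(r[2],1),np.round(cv2.boxPoints(r),1).tolist())
box(cv2.inRange(hsv,(5,110,40),(18,255,200)),"brown",160,240,165,195)
box(cv2.inRange(hsv,(105,120,40),(125,255,255)),"blue",160,240,195,225)
box(cv2.inRange(hsv,(15,60,120),(32,200,255)),"board",250,355,160,250)
for p in[(200,180),(230,178),(310,230)]: print(hsv[p[1],p[0]])
```

```text
brown 147.0 [215.2 177.7] [ 7.1 24.5] 80.5 [[202.5, 176.1999969482422], [226.6999969482422, 172.1999969482422], [227.89999389648438, 179.1999969482422], [203.6999969482422, 183.1999969482422]]
brown 183.5 [183.6 182.7] [ 7.1 31.8] 81.5 [[167.3000030517578, 181.60000610351562], [198.8000030517578, 176.89999389648438], [199.89999389648438, 183.89999389648438], [168.39999389648438, 188.60000610351562]]
blue 148.5 [218.  208.9] [ 8.  24.7] 84.3 [[205.3000030517578, 206.1999969482422], [229.89999389648438, 203.6999969482422], [230.6999969482422, 211.60000610351562], [206.10000610351562, 214.10000610351562]]
blue 188.0 [186.2 212.4] [ 7.1 32.5] 83.7 [[169.60000610351562, 210.6999969482422], [201.89999389648438, 207.10000610351562], [202.6999969482422, 214.10000610351562], [170.39999389648438, 217.6999969482422]]
board 4.0 [265.6 187. ] [ 1.1 19.3] 20.6 [[261.70001220703125, 195.89999389648438], [268.5, 177.8000030517578], [269.3999938964844, 178.1999969482422], [262.70001220703125, 196.1999969482422]]
board 3496.5 [303.4 205.3] [76.  56.4] 20.9 [[257.8999938964844, 218.10000610351562], [278.0, 165.39999389648438], [349.0, 192.5], [328.8999938964844, 245.1999969482422]]
[  8  21 134]
[ 30   2 140]
[ 27  83 166]
```

View pics/crop1.png

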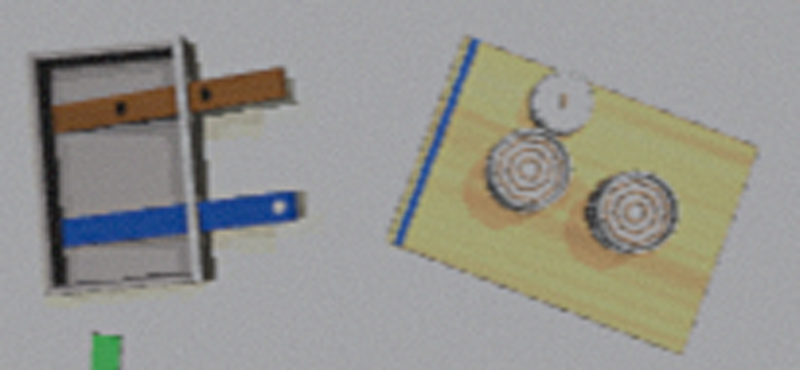

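The crop confirms it. The brown bar with two black holes at (207.6,179.1) and (185.8,182.7) is the wick bar, in the upper slot of the picture (the bin's left). The grey tins on the board are the ones meant. The orange tin and the blue and green bars are not.

Run:
```python
from h import *
import pickle
s=pickle.load(open("top.pkl","rb")); f=s["frame"]; hsv=cv2.cvtColor(f,cv2.COLOR_RGB2HSV)
C=lambda x,y:(x/3.9+155-.37,y/3.9+155-.37)
ha=plane(s,C(205,94),.097)[0]; hb=plane(s,C(120,108),.049)[0]
d=(ha-hb)[:2]; print("holes",ha,hb,np.hypot(*d),np.degrees(np.arctan2(d[1],d[0])))
w=plane(s,[C(180,40),C(203,280)],.118); e=(w[1]-w[0])[:2]
print("wall top",w,np.hypot(*e),"bin x yaw",np.degrees(np.arctan2(e[1],e[0]))+90)
print("upper end",plane(s,C(285,85),.133))
t=plane(s,[C(529,169),C(632,211)],.102); e=(t[1]-t[0])[:2]
print("tins",t,np.hypot(*e),np.degrees(np.arctan2(e[1],e[0])))
b=np.array([[257.9,218.1],[278,165.4],[349,192.5],[328.9,245.2]]); B=plane(s,b,.012); print("board",B.mean(0)); e=(B[2]-B[1]); print(np.degrees(np.arctan2(e[1],e[0])))
t0=B.mean(0)
# grip at s=100 : hole_a + 55*cos32 along d
u=d/np.hypot(*d); print("grip",ha[:2]+u*.055*np.cos(np.radians(32)),"foot",hb[:2]-u*.075*.848,"tip",ha[:2]+u*.075*.848)
```

```text
holes [0.57520501 0.14171861 0.097     ] [0.56831452 0.21784257 0.049     ] 0.07643517819091857 -84.82787161805864
wall top [[0.61664031 0.15982999 0.118     ]
 [0.42479533 0.14043261 0.118     ]] 0.19282310791152904 bin x yaw -84.22646690384337
upper end [[0.5786649  0.07474141 0.133     ]]
tins [[ 0.51344274 -0.12027545  0.102     ]
 [ 0.4794438  -0.20284348  0.102     ]] 0.0892939377283731 -112.38033489276792
board [ 0.49434239 -0.17109157  0.012     ]
-111.17312311130841
grip [0.57940975 0.09526588] foot [0.5625811  0.28118362] tip [0.58093843 0.07837757]
```

Emit:
{"op": "step_arm", "data": {
  "plan": [
    [[28,-27,0,-0.08,100],[56,-55,0,-0.16,100],[84,-82,0,-0.23,100],[112,-110,0,-0.31,100],[139,-137,0,-0.39,100],[167,-164,0,-0.47,100],[195,-192,0,-0.55,100],[223,-219,0,-0.62,100]]
  ]
}}

```text
time: 0.77
tool_pos: [0.357, 0.3129, 0.2051]
ee_rot: [-3.141, -0.0, 2.273]
wrist_force: [0.6, 1.3, 0.3]
width: 0.0938
```

Emit:
{"op": "step_arm", "data": {
  "plan": [
    [[28,-27,0,-0.08,100],[56,-55,0,-0.16,100],[84,-82,0,-0.23,100],[112,-110,0,-0.31,100],[139,-137,0,-0.39,100],[167,-164,0,-0.47,100],[223,-219,0,-0.61,100],[223,-219,0,-0.61,100]]
  ]
}}

```text
time: 1.43
tool_pos: [0.5804, 0.0935, 0.2047]
ee_rot: [-3.141, 0.0, 1.662]
wrist_force: [-0.3, 0.7, -0.1]
width: 0.0941
```

Run:
```python
from h import *
o=robot.get_obs(); print(o["time"],o["tool_pos"],o["ee_rot"],o["wrist_force"])
s=cams.snapshot("wrist"); T=s["T_tool_cam"]; print(np.round(T,4),s["camera_matrix"][0])
cv2.imwrite("pics/w1.png",cv2.cvtColor(s["frame"],cv2.COLOR_RGB2BGR))
Rw=R.from_euler('xyz',o["ee_rot"]).as_matrix()
M=Rw@T[:3,:3]; og=o["tool_pos"]+Rw@T[:3,3]
import pickle; pickle.dump(dict(frame=s["frame"],camera_matrix=s["camera_matrix"],origin=og,attitude=M),open("w1.pkl","wb"))
q=dict(camera_matrix=s["camera_matrix"],origin=og,attitude=M)
print(proj(q,[[.579,.095,.126],[.5752,.1417,.097],[.581,.078,.137]]))
```

```text
1.4333 [0.58041872 0.09350387 0.20471876] [-3.14075752e+00  2.44286368e-04  1.66161343e+00] [-0.31479099  0.74496608 -0.09088538]
[[ 1.100e-03 -9.640e-01 -2.659e-01  7.750e-02]
 [ 1.000e+00  1.200e-03 -2.000e-04 -3.000e-04]
 [ 5.000e-04 -2.659e-01  9.640e-01 -1.793e-01]
 [ 0.000e+00  0.000e+00  0.000e+00  1.000e+00]] [324.4161578    0.         254.23424674]
[[253.17583599 193.61911207]
 [253.84896354 132.99037166]
 [253.66638795 217.71959096]]
```

View pics/w1.png

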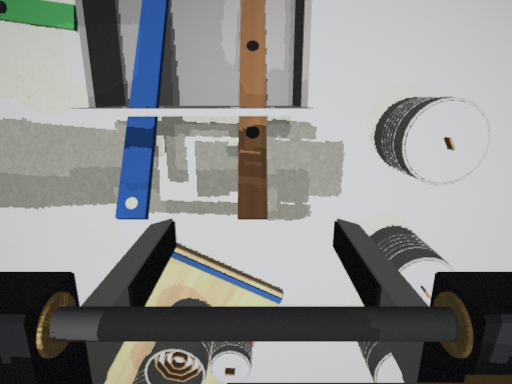

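The wrist view shows the bar centred between the open fingers, with its tip at (253,218) and hole a at (253,132). The predictions were (253.7,218) and (253.8,133), so they agree. I'll descend and grip.

Emit:
{"op": "step_arm", "data": {
  "plan": [
    [[0,0,-30,0,100],[0,0,-60,0,100],[0,0,-85,0,100],[0,0,-100,0,100],[0,0,-102,0,100],[0,0,-102,0,40],[0,0,-102,0,0],[0,0,-102,0,0]]
  ]
}}

```text
time: 2.15
tool_pos: [0.5804, 0.0959, 0.1056]
ee_rot: [3.138, 0.0, 1.667]
wrist_force: [0.2, -0.9, 0.1]
width: 0.0773
```

Emit:
{"op": "step_arm", "data": {
  "plan": [
    [[0,0,0,0,0],[0,0,0,0,0],[0,0,0,0,0],[0,0,0,0,0]]
  ]
}}

```text
time: 2.48
tool_pos: [0.5796, 0.0957, 0.1041]
ee_rot: [3.141, 0.0, 1.667]
wrist_force: [0.1, -0.8, 0.6]
width: 0.0505
```

Emit:
{"op": "step_arm", "data": {
  "plan": [
    [[0,0,0,0,0],[0,0,0,0,0],[0,0,0,0,0],[0,0,0,0,0],[0,0,0,0,0],[0,0,0,0,0]]
  ]
}}

```text
time: 2.98
tool_pos: [0.5793, 0.0956, 0.1034]
ee_rot: [-3.141, 0.0, 1.667]
wrist_force: [-0.7, 0.6, 0.1]
width: 0.0236
```

Emit:
{"op": "step_arm", "data": {
  "plan": [
    [[0.5,-5,3,0,0],[1.3,-15,9.5,0,0],[2.5,-28,17.5,0,0],[3.7,-41,25.5,0,0],[4.9,-54,33.5,0,0],[6.1,-67,42,0,0],[7.3,-80,50,0,0],[8.1,-90,56,0,0]]
  ]
}}

```text
time: 3.65
tool_pos: [0.588, 0.0035, 0.1612]
ee_rot: [3.14, 0.001, 1.665]
wrist_force: [0.3, 0.6, 0.0]
width: 0.0234
```

Run:
```python
from h import *
o=robot.get_obs(); print(o["time"],o["tool_pos"],o["wrist_force"],o["wrist_torque"],o["width"])
a=cams.snapshot("top")["frame"][150:230,150:310]; b=cams.snapshot("side")["frame"][120:240,190:330]
r=lambda i:cv2.resize(i,(780,int(780*i.shape[0]/i.shape[1])))[:, :]
im=np.hstack([cv2.resize(a,(400,200)),cv2.resize(b,(400,343))[:200*1+100][:300]][0:1]) 
im=np.vstack([cv2.resize(a,(500,250)),cv2.resize(b,(500,428))[:345]])
cv2.imwrite("pics/m1.png",cv2.cvtColor(im,cv2.COLOR_RGB2BGR))
```

```text
3.65 [0.58795938 0.00345508 0.16115758] [0.33652292 0.62356564 0.01656122] [-0.00128431  0.08985468 -0.00614471] 0.023442122566129132
```

View pics/m1.png

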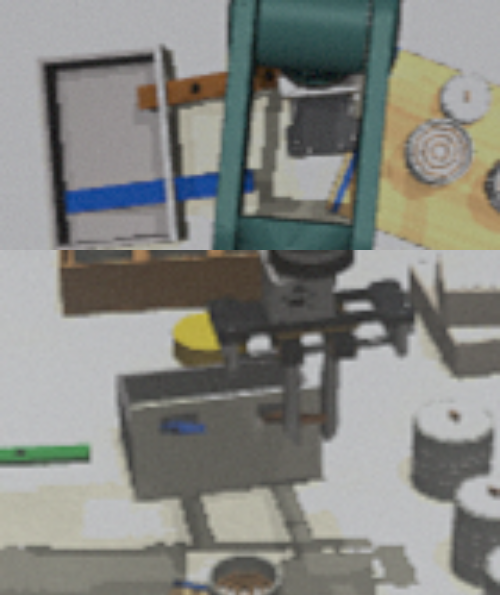

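Both views show the bar following the gripper, with its foot about 30 mm inside the wall. The blue bar hasn't moved. Next I'll level the bar over the sill.

Emit:
{"op": "step_arm", "data": {
  "plan": [
    [[0.5,-6,-11,0,0],[1,-12,-22,0,0],[1.5,-16.5,-34,0,0],[1.9,-20.5,-46,0,0],[2.1,-23.5,-58,0,0],[2.3,-26,-70,0,0],[2.4,-27,-83,0,0],[2.5,-27.5,-93,0,0]]
  ]
}}

```text
time: 4.42
tool_pos: [0.5891, -0.022, 0.0642]
ee_rot: [-3.139, -0.0, 1.667]
wrist_force: [0.4, -1.3, 1.1]
width: 0.0237
```

Run:
```python
from h import *
o=robot.get_obs(); print(o["time"],o["tool_pos"],o["wrist_force"],o["wrist_torque"],o["width"])
a=cams.snapshot("top")["frame"][150:230,150:310]; b=cams.snapshot("side")["frame"][130:230,210:330]
im=np.vstack([cv2.resize(a,(500,250)),cv2.resize(b,(420,350))[:, :].copy() if 0 else cv2.copyMakeBorder(cv2.resize(b,(420,345)),0,0,0,80,cv2.BORDER_CONSTANT)])
cv2.imwrite("pics/m2.png",cv2.cvtColor(im,cv2.COLOR_RGB2BGR))
```

```text
4.4167 [ 0.58910289 -0.02201491  0.06417848] [ 0.43323943 -1.25718412  1.10231968] [ 0.0311257   0.05300138 -0.06665278] 0.02370346020490854
```

View pics/m2.png

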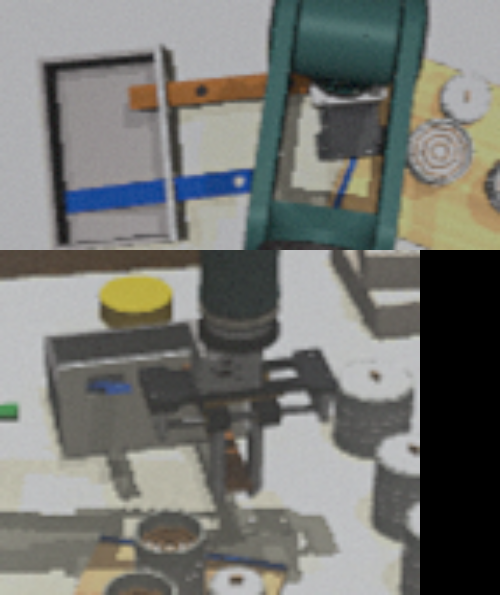

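The bar is now level on the sill, with its foot about 30 to 45 mm inside the wall (top-crop x=130, wall at 160). Next is a level pull the rest of the way, then a lift.

Emit:
{"op": "step_arm", "data": {
  "plan": [
    [[0,0,4,0,0],[1,-11,5,0,0],[2,-22,6,0,0],[3,-33,6,0,0],[4,-45,6,0,0],[5,-57,6,0,0],[5.8,-65,6,0,0],[5.8,-65,6,0,0]]
  ]
}}

```text
time: 5.18
tool_pos: [0.5958, -0.0893, 0.0724]
ee_rot: [3.142, 0.001, 1.664]
wrist_force: [0.1, 0.5, -0.9]
width: 0.0238
```

Run:
```python
from h import *
o=robot.get_obs(); print(o["time"],o["tool_pos"],o["ee_rot"],o["wrist_force"],o["wrist_torque"],o["width"])
s=cams.snapshot("top");T=cams.snapshot("side")
a=s["frame"][150:230,150:310]; b=T["frame"][130:230,210:330]
im=np.vstack([cv2.resize(a,(500,250)),cv2.copyMakeBorder(cv2.resize(b,(420,345)),0,0,0,80,cv2.BORDER_CONSTANT)])
cv2.imwrite("pics/m3.png",cv2.cvtColor(im,cv2.COLOR_RGB2BGR))
```

```text
5.1833 [ 0.59575218 -0.08934157  0.07242364] [3.14158691e+00 7.08831613e-04 1.66410935e+00] [ 0.05363515  0.49649671 -0.87145833] [-0.10480009  0.05817384  0.05656205] 0.023769167797097517
```

View pics/m3.png

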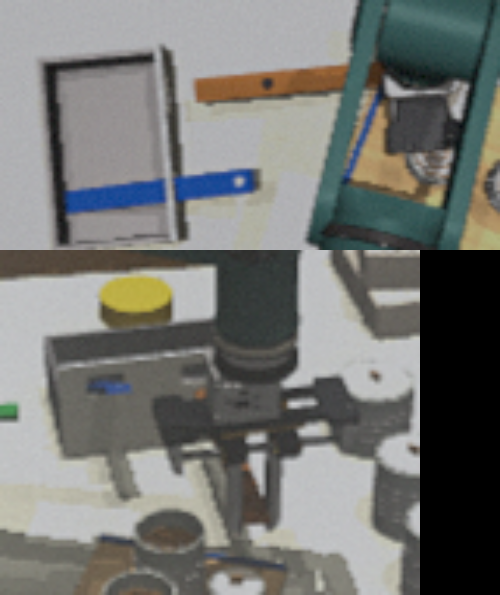

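The foot is about 20 mm past the wall (foot at crop (196,90), wall outer face at about 175), and the bar is held and about level. I'll lift, then swing over the tins.

Emit:
{"op": "step_arm", "data": {
  "plan": [
    [[0,0,20,0,0],[0,0,40,0,0],[0,0,60,0,0],[0,-10,70,-0.05,0],[-10,-25,70,-0.11,0],[-25,-42,70,-0.17,0],[-40,-60,70,-0.23,0],[-57,-80,70,-0.28,0]]
  ]
}}

```text
time: 5.95
tool_pos: [0.5384, -0.1664, 0.1425]
ee_rot: [3.141, -0.001, 1.386]
wrist_force: [0.5, 0.1, -0.8]
width: 0.0239
```

Emit:
{"op": "step_arm", "data": {
  "plan": [
    [[-15,-17,0,-0.04,0],[-30,-34,0,-0.08,0],[-45,-50,0,-0.12,0],[-60,-65,0,-0.16,0],[-72,-78,0,-0.18,0],[-80,-85,0,-0.196,0],[-80,-85,0,-0.196,0],[-80,-85,0,-0.196,0]]
  ]
}}

```text
time: 6.62
tool_pos: [0.4589, -0.2514, 0.1426]
ee_rot: [3.141, -0.001, 1.191]
wrist_force: [0.7, -0.6, -0.9]
width: 0.0238
```

Run:
```python
from h import *
o=robot.get_obs(); print(o["time"],o["tool_pos"],o["ee_rot"],o["wrist_force"],o["width"])
s=cams.snapshot("wrist"); T=s["T_tool_cam"]
t=cams.snapshot("top"); 
Rw=R.from_euler('xyz',o["ee_rot"]).as_matrix()
q=dict(frame=s["frame"],camera_matrix=s["camera_matrix"],origin=o["tool_pos"]+Rw@T[:3,3],attitude=Rw@T[:3,:3])
import pickle; pickle.dump(q,open("w2.pkl","wb")); pickle.dump(t,open("t2.pkl","wb"))
g=s["frame"].copy()
im=np.vstack([g[:, :],cv2.resize(t["frame"][155:235,210:350],(512,292))[:200]])
cv2.imwrite("pics/w2.png",cv2.cvtColor(im,cv2.COLOR_RGB2BGR))
print(proj(q,[[.513,-.120,.102],[.479,-.203,.102]]))
```

```text
6.6167 [ 0.45892385 -0.25142808  0.14256406] [ 3.14112055e+00 -8.82982300e-04  1.19085885e+00] [ 0.746271   -0.62067485 -0.93254096] 0.023835139081387364
[[257.45661381 -13.22849399]
 [255.78339677 137.03667794]]
```

View pics/w2.png

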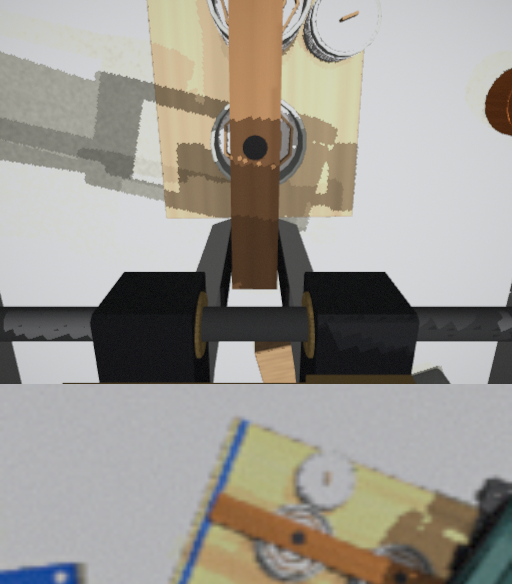

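The wrist view shows the bar along the tin line. Hole a is at (255,147) over the far tin (258,142), and the tip is at (255,289). The top crop shows hole b at (298,538) over the near tin. Next I'll solve for the bar's tilt and where it is gripped.

Run:
```python
from h import *
import pickle
from scipy.optimize import least_squares
w=pickle.load(open("w2.pkl","rb"));t=pickle.load(open("t2.pkl","rb"))
w["attitude"]=w["attitude"]
import h
_a=h.att
tp=np.array([.4589,-.2514]); y=1.1909-np.pi; 
def pt(p,s,n): # s along bar, n normal
    s0,z,th,yy,dx,dy=p; u=np.array([np.cos(yy),np.sin(yy)])
    r=s-s0; return np.r_[tp+[dx,dy]+u*(r*np.cos(th)-n*np.sin(th)), z+r*np.sin(th)+n*np.cos(th)]
def f(p):
    e=[proj(w,pt(p,45,0)/1 if 0 else pt(p,.045,.004))-[255,147],proj(w,pt(p,.12,.004))-[255,289],
       proj(t,pt(p,-.045,.004))-[291.0,196.5],proj(t,pt(p,-.12,.004))-[268.6,188.4]]
    return np.r_[np.ravel(e),(p[3]-y)*100,p[4]*1e3,p[5]*1e3,(p[1]-.1616)*300]
r=least_squares(f,[.1,.162,0,y,0,0]); p=r.x; print(np.round(p,4),np.round(r.fun,1),"tilt",np.degrees(p[2]))
for n,s in(("a",.045),("b",-.045),("foot",-.12)): print(n,pt(p,s,0))
# refined tins from wrist: far tin rim ellipse centre at approx (258,142)
print(plane(w,(258,141.5),.102))
```

```text
[ 9.890e-02  1.629e-01  1.202e-01 -1.953e+00  1.000e-04 -0.000e+00] [ 0.3  0.1 -0.2 -0.1 -0.1  0.9 -0.5  0.2 -0.2  0.1 -0.   0.4] tilt 6.887207812198821
a [ 0.47894774 -0.20180636  0.15640246]
b [ 0.51227041 -0.11890205  0.14561009]
foot [ 0.5400393  -0.04981513  0.13661645]
[[ 0.4792865  -0.20634339  0.102     ]]
```

The bar's foot sags about 7°, and both holes are within 3 to 5 mm of the tin axes. Lowering will press the sagging end level on the near tin's rim, so I'll go down slowly.

Emit:
{"op": "step_arm", "data": {
  "plan": [
    [[0,-2,-12,0,0],[0,-2,-24,0,0],[0,-2,-32,0,0],[0,-2,-36,0,0],[0,-2,-40,0,0],[0,-2,-44,0,0],[0,-2,-47,0,0],[0,-2,-49,0,0]]
  ]
}}

```text
time: 7.38
tool_pos: [0.4587, -0.2539, 0.0932]
ee_rot: [3.142, -0.0, 1.191]
wrist_force: [-0.1, 0.3, -0.5]
width: 0.0236
```

Emit:
{"op": "step_arm", "data": {
  "plan": [
    [[0,0,-2,0,0],[0,0,-4,0,0],[0,0,-5,0,0],[0,0,-6,0,0],[0,0,-7,0,0],[0,0,-7,0,0],[0,0,-7,0,0]]
  ]
}}

```text
time: 7.97
tool_pos: [0.4589, -0.254, 0.0868]
ee_rot: [3.141, 0.0, 1.191]
wrist_force: [0.1, -1.3, 0.7]
width: 0.0233
```

Run:
```python
from h import *
o=robot.get_obs(); print(o["time"],o["tool_pos"],o["ee_rot"],o["wrist_force"],o["wrist_torque"],o["width"])
s=cams.snapshot("side")["frame"][190:270,200:320]; w=cams.snapshot("wrist")["frame"]
im=np.hstack([cv2.resize(s,(440,293)),cv2.resize(w,(340,293))])
cv2.imwrite("pics/m4.png",cv2.cvtColor(im,cv2.COLOR_RGB2BGR))
```

```text
7.9667 [ 0.45887241 -0.2540372   0.08680041] [3.14087106e+00 1.13035993e-04 1.19071074e+00] [ 0.14506309 -1.27637167  0.66802147] [-0.04139686 -0.0071969  -0.04859443] 0.02332455281128045
```

View pics/m4.png

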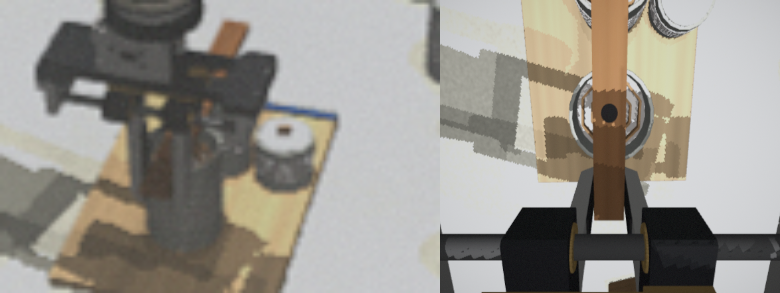

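The bar appears to lie on both rims, with hole a centred over the far tin. Grip height is about 107 mm against 106 mm when flat. I'll lower 1 mm more and open.

Emit:
{"op": "step_arm", "data": {
  "plan": [
    [[0,0,-1,0,0],[0,0,-1.5,0,0],[0,0,-1.5,0,30],[0,0,-1.5,0,40],[0,0,-1.5,0,50],[0,0,-1.5,0,60],[0,0,-1.5,0,60],[0,0,-1.5,0,60]]
  ]
}}

```text
time: 8.73
tool_pos: [0.4587, -0.2538, 0.0849]
ee_rot: [-3.141, -0.0, 1.191]
wrist_force: [0.9, -1.2, -0.3]
width: 0.0553
```

Emit:
{"op": "step_arm", "data": {
  "plan": [
    [[0,0,0,0,60],[0,0,0,0,60],[0,0,20,0,60],[0,0,45,0,60],[0,0,80,0,60],[0,-15,110,0,60],[-10,-45,120,0,60],[-20,-75,120,0,60]]
  ]
}}

```text
time: 9.4
tool_pos: [0.4405, -0.3304, 0.2103]
ee_rot: [3.133, 0.003, 1.194]
wrist_force: [0.1, 0.1, -0.3]
width: 0.0563
```

Emit:
{"op": "step_arm", "data": {
  "plan": [
    [[-25,-20,10,0,60],[-50,-40,10,0,60],[-75,-60,10,0,60],[-100,-60,10,0,60],[-120,-60,10,0,60],[-120,-60,10,0,60],[-120,-60,10,0,60],[-120,-60,10,0,60]]
  ]
}}

```text
time: 10.07
tool_pos: [0.3194, -0.3888, 0.2152]
ee_rot: [3.141, -0.0, 1.191]
wrist_force: [0.7, 0.0, -0.0]
width: 0.0562
```

Run:
```python
from h import *
o=robot.get_obs(); print(o["time"],o["tool_pos"],o["wrist_force"],o["width"])
t=cams.snapshot("top"); s=cams.snapshot("side")
import pickle; pickle.dump(t,open("t3.pkl","wb"))
im=np.vstack([cv2.resize(t["frame"][155:250,245:360],(500,413),interpolation=cv2.INTER_CUBIC)[:330],cv2.resize(s["frame"][195:275,200:330],(500,308))[:260]])
cv2.imwrite("pics/f.png",cv2.cvtColor(im,cv2.COLOR_RGB2BGR))
```

```text
10.0667 [ 0.31937096 -0.38881716  0.21515624] [ 0.65811953  0.01101177 -0.02717184] 0.056220569891153496
```

View pics/f.png

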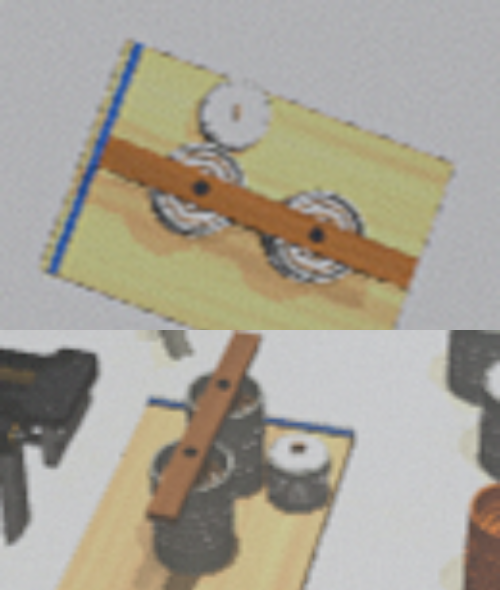

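The final views show the bar flat on both rims. In the top crop the holes are at (201,187) and (317,234), and the tin centres are at about (198,190) and (315,237). That is roughly 3 mm off, and the gripper is clear.

```bash
python3 -c "
from h import *
print(robot.close_job())"
```

```text
the job is handed in; nothing more can be done
None
```

The wooden wick bar now lies flat across the two open tins, and I handed the job in at about 10 s of the 43 s allowed. I gripped it near its upper end, drew it up its slant, levelled it on the sill and pulled it out level. I then swung it over the tins, lowered it until it rested on both rims, opened the fingers and backed away.

**Last checks:**
- **Holes:** in the final pictures each hole is about 3 mm from its tin's axis; the limit is 17 mm.
- **Height:** the grip was at about 105 mm when I let go, close to the 106 mm expected when flat. I judged flatness by eye and did not measure it.
- **Tins and blue bar:** the tins and small candle look unmoved in the last pictures. I last saw the blue bar, in place, while the wooden bar was held over the tins.
- **Robot:** the gripper is clear of everything.

**Disagreements:**
- The bar's upper end measured about 78 mm beyond the wall at the start, not the 97 mm stated. A 240 mm bar at 32° gives about 78 mm, so I used that.
- The bar's lower end sagged about 7° in the grip before placing. It levelled out when lowered onto the rims.

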